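# Set the filter-wheel selector and start it

## Task

On the filter-wheel control box, push the black pointer selector round with a fingertip, click by click, until it rests at the fifth of the seven marks, counted clockwise from the round dot, which is the first. Only then press the round button on the box fully in, once the pointer stands at the fifth mark, and let it come out again. Touch gently with fingertips only: do not grip or lift anything, and leave the can, the vials and the dust cap beside the box undisturbed.

Things in the scene. Friction and masses are not known exactly. Their poses are not given: they have to be found in the camera images.
- control_box: Low white control box with a level top panel, 135 mm (x) by 210 mm (y) by 55 mm high, fixed to the worktop. Origin: centre of its underside. Its x points from its front, which faces the robot, to its back; y to the left. On the panel, the selector's axis stands at x = 0, y = +38 mm, the button at x = 0, y = -66 mm.
- selector_hub (a point): Point on the selector's vertical axis at the top of its bar, 25 mm above the panel. The selector is a black bar 10 mm wide on a round foot (36 mm across, 7 mm high); the bar runs from 14 mm behind the axis to 38 mm in front of it, the pointing end, which has a white line on top. Its side faces are upright, from 6 to 25 mm above the panel.
- pointer_tip (a point): Pointing end of the selector bar, 38 mm from the axis, at its top, 25 mm above the panel. A push of 2 to 8 N on the bar's side near this end carries it over a click; past the hump, half-way between two marks, it snaps on into the next position by itself and stays, with up to 0.1 rad of play.
- selector (a joint): Selector angle, rad: 0 at the first mark (round dot; pointer to the box's +y), growing clockwise seen from above. Seven click positions 30 degrees (0.524 rad) apart, each with a flat black mark on the panel 48 mm from the axis; the fifth is 2.094, the seventh 3.142. End stops lie just beyond the first and the seventh. It starts between the first and the third.
- start_button_top (a point): Centre of the top face of the round black push button (28 mm across, in a dark metal collar) on the panel; the point moves with the button. It is pressed straight down.
- start_button (a joint): Travel of the button, m: 0 out, 0.006 fully in; a spring, 5 N fully in, returns it.
- can: Loose bystander beside the box: black screw-lid can, 39 mm wide, 66 mm tall. Origin: centre of its underside.
- vial_a: Loose bystander beside the box: glass vial with a white cap, 27 mm wide, 58 mm tall. Origin: centre of its underside.
- vial_b: Loose bystander beside the box: glass vial with a black cap, 22 mm wide, 50 mm tall. Origin: centre of its underside.
- dust_cap: Loose bystander beside the box: round black dust cap, 42 mm wide, 19 mm tall. Origin: centre of its underside.

How it is judged (in metres and radians):
On the way, in this order (a step that is already met when the one before it is completed fails the run):
1. the selector rests at the fifth mark (value of joint selector between 1.914 and 2.274 rad and velocity of joint selector below 0.3 rad/s and value of joint start_button below 0.001 m), for 0.3 s.
2. the button is pressed in while the selector stands at the fifth mark (value of joint selector between 1.914 and 2.274 rad and value of joint start_button above 0.0045 m), for 0.05 s.
At the end, for the whole second after the job is handed in: The selector stands at the fifth mark (2.094 rad, within 0.18 rad) and at rest, the button has been pressed at least 4.5 mm of its 6 mm in that position and is out again (less than 1 mm in), the loose things stand upright within 15 mm of their places (value of joint selector between 1.914 and 2.274 rad and velocity of joint selector between -0.05 and 0.05 rad/s and value of joint start_button below 0.001 m and distance of each of can, vial_a, vial_b, dust_cap from where it was at the start of the episode below 0.015 m and angle between each of can, vial_a, vial_b, dust_cap's own z axis and vertical below 0.2 rad); the robot touches nothing.
It fails at once if the button is pressed (3 mm or more) while the selector is not at the fifth mark (value of joint start_button above 0.003 m and not (value of joint selector between 1.914 and 2.274 rad)).
It fails at once if the fingers bear on the box, its selector or its button with more than 30 N, or grip the selector (contact force between the fingers and control_box above 30 N).
It fails at once if the can, a vial or the dust cap is moved more than 15 mm, lifted or tipped over (distance of any of can, vial_a, vial_b, dust_cap from where it was at the start of the episode above 0.015 m or angle between any of can, vial_a, vial_b, dust_cap's own z axis and vertical above 0.3 rad).
It also fails if it takes over 51 s, if anything falls off the work surface, if the arm or the gripper's body presses on something with over 40 N, if the wrist force passes 120 N, or if a joint passes its speed limit or range.

## Robot

A 6-joint arm with a two-finger parallel gripper is mounted at the origin on a cart in front of the work surface, level with it; the furniture and walls round the work are solid. World frame = base frame: x ahead of the robot, y to its left, z up, the work surface at z = 0. Lengths are in mm, angles in rad, forces in N, time in s.
With the tool pointing down it reaches from about 350 to 975 mm from the base axis. Payload 7.1 kg.
Tool frame: the origin (TCP) lies on the front face of the gripper's body, between the roots of the fingers; the fingertips stand 80 mm ahead of it and the grasp point (between the pads) lies 61 mm ahead of it (env.tips_ahead is the distance from the TCP to the fingertips, in mm); z points along the fingers, y is the direction in which the jaws open and shut (so a half turn about z gives the same grasp; the last joint's range is limited). The gripper opens to 88 mm and grips with 3 to 60 N. Pads are 20 mm wide; open, the fingers measure 115 mm over their backs; the gripper's body (75 mm by 178 mm) begins 61 mm behind the grasp point.
Start: joints at [-1.199, 0.423, 1.63, -0, 1.089, -0.019], TCP at [238.096, -577.854, 302.675] pointing down, gripper open.
Joint ranges: [-3, 3], [-0.9, 2.11], [0.09, 2.58], [-1.31, 4.45], [0.11, 2.69], [-2.54, 2.54]. Speed limits (rad/s): [2.39, 2.39, 3.01, 3.14, 3.14, 3.14].

## Interface

Orientations are given as a unit quaternion [x, y, z, w].
In Python, from station import env, set_gripper, viewer, workorder gives the robot as it stands. Calls block until the motion is done:
- env.reach(position, orientation): joint-space move of the TCP to a pose.
- env.move_l(position, rot=None, rate=150, f_stop=None): straight line of the TCP; rot=None keeps the orientation; rate is the mean speed in mm/s. With f_stop (N) it stops when the force on the tool has changed by that much, and returns True; else False.
- env.move_joints(angles): joint-space move.
- set_gripper(opening): finger opening in mm; the grip force is fixed at half the most; returns when the fingers have stopped.
- env.hold(seconds).
- env.ik(position, orientation): joint angles nearest the present ones, or None.
- env.read_state(): the state.
- viewer.camera(name): name is "scene" or "top" or "wrist"; returns the picture (420x560x3 uint8, blue, green, red); there is no depth.
- viewer.camera_params(name): a dict with "fx", "fy", "cx", "cy" (pixels), "pose" (4x4, takes a point from camera to world coordinates); the wrist camera has in their place "tool_from_camera" (4x4, takes a point from camera to tool coordinates, whose origin is the TCP and whose axes are the flange's). Camera axes: x right, y up, looking along -z (the intrinsics and any distortion apply to the point x, -y, -z); pixel columns grow to the right and rows downward; lengths in mm; the calibration is good to about 2 mm. A picture is of the moment at which its call begins: read the wrist's pose just before it. camera_params takes no time and is no camera call.
A pose or a line that the arm cannot do raises env.IKError and nothing moves.
- workorder.sign_off(): hands the job in, once; it reports no verdict.
The state is a dict: "time_s": time; "qpos": joint angles; "dq": joint speeds; "tau": joint torques, N m; "tool_pos": TCP position; "orientation": TCP orientation; "force": force on the tool from outside, world axes, zero at the start; "wrist_torque": the same for the moment, N m; "width": finger opening in mm.
Only numpy, scipy, OpenCV 4.12 (cv2) and the standard library are available. Lean on these libraries where they do the work, as an engineer would, in place of code of your own. Each camera call takes 0.05 s, during which the arm holds its last target. There are 200 camera calls.

## Working session

There is one attempt and no reset: what is moved stays moved. The work goes in short steps, each a Python script; the robot and the scene stay as the last script left them, time stands still between calls to the robot, and variables do not carry over. Pictures are saved under pics/ and viewed, about 8 in all and at most 12, crops included, and the job is handed in when it is done.

```bash
mkdir -p pics; ls; python3 - <<'E'
from station import env, set_gripper, viewer, workorder
import cv2
s=env.read_state(); print(s['time_s'],s['tool_pos'],s['orientation'],s['width'],s['force'])
for n in ('top','scene'):
    cv2.imwrite(f'pics/{n}0.png',viewer.camera(n)); print(n,viewer.camera_params(n))
print(viewer.camera_params('wrist'))
E
```

```text
pics
0.0 [ 237.94692334 -577.47539348  301.90546161] [ 9.80968462e-01  1.94165639e-01 -1.38893259e-04 -7.49963734e-04] 87.69485444126045 [-0.36075957 -0.78793636 -1.01319688]
top {'fx': 396.78543551859605, 'fy': 396.78543551859605, 'cx': 278.20493222968565, 'cy': 207.11383139628964, 'pose': array([[-2.14146937e-02,  9.96405031e-01, -8.19660023e-02,
         4.83672948e+02],
       [-9.99768452e-01, -2.11695119e-02,  3.85924696e-03,
         4.13122146e+01],
       [ 2.11019283e-03,  8.20296679e-02,  9.96627654e-01,
         9.20421080e+02],
       [ 0.00000000e+00,  0.00000000e+00,  0.00000000e+00,
         1.00000000e+00]])}
scene {'fx': 497.66660312492667, 'fy': 497.66660312492667, 'cx': 284.8033633748644, 'cy': 211.975877373365, 'pose': array([[-6.68634060e-01,  5.09865399e-01, -5.41263123e-01,
         6.69409222e+01],
       [-7.43529161e-01, -4.67864192e-01,  4.77773467e-01,
         4.51157810e+02],
       [-9.63747472e-03,  7.21900529e-01,  6.91929726e-01,
         6.86961923e+02],
       [ 0.00000000e+00,  0.00000000e+00,  0.00000000e+00,
         1.00000000e+00]])}
{'fx': 291.93106807454325, 'fy': 291.93106807454325, 'cx': 274.7108249864522, 'cy': 207.52534654847744, 'tool_from_camera': array([[ 1.57960041e-03,  9.66674058e-01,  2.56005413e-01,
         7.15140374e+01],
       [ 9.99998679e-01, -1.62490134e-03, -3.45631491e-05,
         2.32172997e-01],
       [ 3.82572238e-04,  2.56005129e-01, -9.66675347e-01,
        -8.27479422e+01],
       [ 0.00000000e+00,  0.00000000e+00,  0.00000000e+00,
         1.00000000e+00]])}
```

View pics/top0.png

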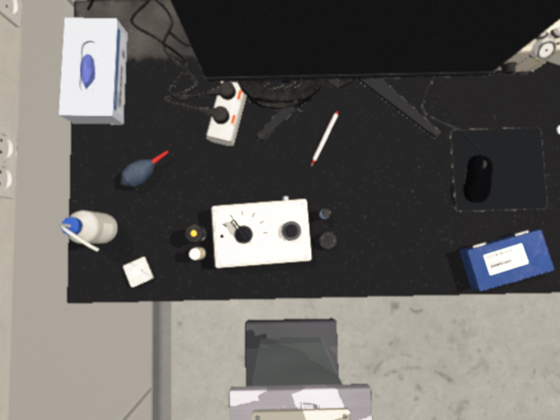

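View pics/scene0.png

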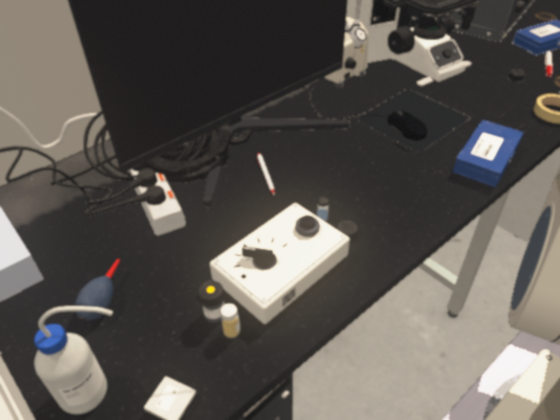

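The top view shows the white box at about px (212–311, 200–268), the hub near (243,234), the pointer towards the upper left and the button near (291,231). The can and vial_a stand to the left of the box; vial_b and the dust cap stand to its right. I'll estimate the box pose from the outline, then take a close wrist look.

```bash
cat > h.py <<'E'
from station import env, set_gripper, viewer, workorder
import numpy as np, cv2
from scipy.spatial.transform import Rotation as R
def cam(name):
    p=viewer.camera_params(name)
    if name!='wrist': return p,np.array(p['pose'])
    s=env.read_state(); T=np.eye(4); T[:3,:3]=R.from_quat(s['orientation']).as_matrix(); T[:3,3]=s['tool_pos']
    return p,T@np.array(p['tool_from_camera'])
def unproj(p,T,uv,z):
    uv=np.atleast_2d(np.float64(uv)); d=np.c_[(uv[:,0]-p['cx'])/p['fx'],-(uv[:,1]-p['cy'])/p['fy'],-np.ones(len(uv))]@T[:3,:3].T
    return T[:3,3]+d*((z-T[2,3])/d[:,2])[:,None]
def proj(p,T,X):
    c=(np.atleast_2d(X)-T[:3,3])@T[:3,:3]
    return np.c_[p['cx']+p['fx']*c[:,0]/-c[:,2],p['cy']-p['fy']*c[:,1]/-c[:,2]]
def down(yaw): # tool z down, tool x along world angle yaw
    x=np.array([np.cos(yaw),np.sin(yaw),0]); z=np.array([0,0,-1.]); return R.from_matrix(np.c_[x,np.cross(z,x),z]).as_quat()
E
python3 - <<'E'
from h import *
im=cv2.imread('pics/top0.png'); p,T=cam('top')
m=(im.min(2)>150).astype(np.uint8); n,l,st,c=cv2.connectedComponentsWithStats(m)
i=l[258,260]; print(st[i])
cs,_=cv2.findContours((l==i).astype(np.uint8),cv2.RETR_EXTERNAL,2)
r=cv2.minAreaRect(cs[0]); b=cv2.boxPoints(r); print(b); P=unproj(p,T,b,55); print(P,np.linalg.norm(np.diff(P,axis=0),axis=1),P.mean(0))
print(unproj(p,T,[[291,231],[243,234],[195,233],[197,253],[325,214],[327,241]],[60,70,60,55,50,19]))
print(R.from_quat(env.read_state()['orientation']).as_matrix())
E
```

```text
[ 212  196  100   72 5345]
[[210.03983 201.99684]
 [305.98575 194.32115]
 [311.2258  259.82196]
 [215.27988 267.49762]]
[[569.26044373 186.96773714  55.        ]
 [581.71646961 -23.59665117  55.        ]
 [438.84774269 -31.06661025  55.        ]
 [426.85533775 176.6944646   55.        ]] [210.93248732 143.06387881 208.10690041] [504.16999845  77.24973508  55.        ]
[[501.96619753  11.39353977  60.        ]
 [497.54412002 114.51284068  70.        ]
 [502.08562034 219.13572641  60.        ]
 [458.84179744 216.02090893  55.        ]
 [537.88697276 -64.58962696  50.        ]
 [478.49622677 -70.98550035  19.        ]]
[[ 9.24614752e-01  3.80903301e-01 -4.85471139e-04]
 [ 3.80903609e-01 -9.24613897e-01  1.25739542e-03]
 [ 3.00727055e-05 -1.34752407e-03 -9.99999092e-01]]
```

```bash
python3 - <<'E'
from h import *
env.reach([445,77,260],down(np.radians(3.2)))
p,T=cam('wrist'); im=viewer.camera('wrist'); cv2.imwrite('pics/w0.png',im); np.save('w0T.npy',T)
cv2.imwrite('pics/w0b.png',cv2.resize(im[0:300,80:460],None,fx=2,fy=2,interpolation=2))
c=np.array([502,77]);a=np.radians(3.2);Rb=np.array([[np.cos(a),-np.sin(a)],[np.sin(a),np.cos(a)]])
for n,q in dict(c1=(67.5,105,55),c2=(67.5,-105,55),c3=(-67.5,-105,55),c4=(-67.5,105,55),hub=(0,38,80),btn=(0,-66,60)).items():
    w=np.r_[c+Rb@q[:2],q[2]]; uv=proj(p,T,w)[0]; print(n,w.round(1),uv.round(1),((uv-[80,0])*2).round(0))
s=env.read_state();print(s['time_s'],s['qpos'])
E
```

```text
c1 [563.5 185.6  55. ] [162.5  70.1] [165. 140.]
c2 [575.3 -24.1  55. ] [394.   70.3] [628. 141.]
c3 [440.5 -31.6  55. ] [380.1 213.4] [600. 427.]
c4 [428.7 178.1  55. ] [175.3 213.2] [191. 426.]
hub [499.9 114.9  80. ] [235.2 147.6] [310. 295.]
btn [505.7  11.1  60. ] [347.5 146.5] [535. 293.]
2.5917 [ 1.43913016e-01  2.32167547e-01  2.03566209e+00 -9.13037356e-05
  8.73554547e-01  1.65976539e+00]
```

View pics/w0b.png

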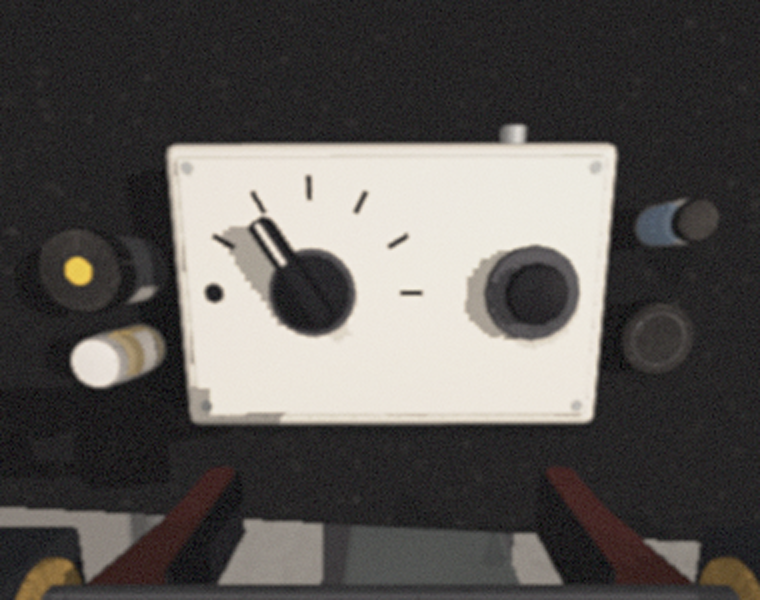

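```bash
cat > fit.py <<'E'
from h import *
from scipy.optimize import least_squares
p=viewer.camera_params('wrist');T=np.load('w0T.npy')
px=lambda L:np.array(L)/2+[80,0]
M=px([(214,292.5),(224,241),(258,201.5),(309,187),(361,201.5),(398,240.5),(411,293)])
C=px([(168,146),(616,146),(594,422),(192,422)])
th=np.radians(30*np.arange(7)); X=np.c_[48*np.sin(th),38+48*np.cos(th),0*th]
XC=np.array([(67.5,105,0),(67.5,-105,0),(-67.5,-105,0),(-67.5,105,0)])
def W(v,Q): c,s=np.cos(v[2]),np.sin(v[2]); return np.c_[v[0]+c*Q[:,0]-s*Q[:,1],v[1]+s*Q[:,0]+c*Q[:,1],v[3]+Q[:,2]]
for nm,A,B,fz in (('marks',X,M,0),('marks z free',X,M,1),('corn',XC,C,0),('corn z',XC,C,1),('all',np.r_[X,XC],np.r_[M,C],0),('all z',np.r_[X,XC],np.r_[M,C],1)):
    f=lambda v:(proj(p,T,W(v if fz else np.r_[v,55],A))-B).ravel()
    r=least_squares(f,[502,77,.055,55][:4 if fz else 3]); print(nm,r.x.round(3),'rms',np.sqrt(np.mean(r.fun**2)).round(2))
    v=r.x if fz else np.r_[r.x,55]
print(proj(p,T,W(v,np.array([(0,38,25),(38*np.sin(1.047),38+38*np.cos(1.047),25),(0,-66,10)])))*2-[160,0])
tip=unproj(p,T,px([(262,222)]),v[3]+25)[0]; hub=W(v,np.array([[0,38,25.]]))[0]; d=tip-hub
a=v[2]; bx=d[0]*np.cos(a)+d[1]*np.sin(a); by=-d[0]*np.sin(a)+d[1]*np.cos(a); print('tip r',np.hypot(bx,by),'ang',np.degrees(np.arctan2(bx,by)),hub)
E
python3 fit.py
```

```text
marks [5.01681e+02 7.92570e+01 5.70000e-02] rms 0.25
marks z free [5.01749e+02 7.95190e+01 5.70000e-02 5.30360e+01] rms 0.15
corn [5.01166e+02 7.86490e+01 5.80000e-02] rms 2.73
corn z [5.01466e+02 7.86240e+01 5.80000e-02 4.63750e+01] rms 0.6
all [5.01523e+02 7.90350e+01 5.80000e-02] rms 1.69
all z [5.01798e+02 7.96090e+01 5.80000e-02 4.80610e+01] rms 0.85
[[306.70678508 294.66775839]
 [260.57789486 218.30169992]
 [528.58038761 292.56733032]]
tip r 36.395695176394526 ang 59.50256919155524 [499.58334657 117.54426941  73.06054266]
```

The wrist view shows the pointer (tip at about (262,222) in the crop) at the third mark, 59.5°. The marks fit gives a box centre of (501.7, 79.3), yaw 0.057, with 0.25 px rms. I'll close the fingers and push it one click with a force log.

```bash
cat >> h.py <<'E'
YAW=.057; O=np.array([501.7,79.3]); RB=np.array([[np.cos(YAW),-np.sin(YAW)],[np.sin(YAW),np.cos(YAW)]])
HUB=O+RB@[0,38]; BTN=O+RB@[0,-66]
def push_pose(deg,off=15,r=32,z=148):
    f=np.radians(deg); u=RB@[np.sin(f),np.cos(f)]; t=RB@[np.cos(f),-np.sin(f)]
    return np.r_[HUB+r*u-off*t,z],down(np.arctan2(-t[1],-t[0])),t
def step(deg,rate=20,**k):
    P,q,t=push_pose(deg,**k); env.move_l(P,rot=q,rate=rate); s=env.read_state()
    print(deg,'t %.1f'%s['time_s'],'F_t %.2f'%(s['force'][:2]@t-F0[:2]@t),'Fz %.2f'%(s['force'][2]-F0[2]))
F0=np.zeros(3)
E
python3 - <<'E'
import h; from h import *
set_gripper(0)
P,q,t=push_pose(60,off=25,z=200); env.reach(P,q)
env.move_l(push_pose(60,off=25)[0],rate=60,f_stop=6) and print('CONTACT on descent')
env.hold(.3); h.F0=env.read_state()['force'].copy(); print(h.F0,env.read_state()['width'],env.read_state()['tool_pos'])
step(60,off=20);step(60,off=18);step(60,off=16);step(60,off=15)
for d in range(63,85,3): step(d)
env.hold(.3); step(84)
p,T=cam('top'); cv2.imwrite('pics/t1.png',cv2.resize(viewer.camera('top')[170:300,150:350],None,fx=3,fy=3,interpolation=2))
E
```

```text
[ 0.55478151 -1.27713234 -0.04204825] 0.6159116931802884 [512.70554641 155.73427177 148.28821781]
60 t 7.4 F_t -2.15 Fz 0.21
60 t 7.6 F_t -1.46 Fz 0.51
60 t 7.9 F_t -0.86 Fz 0.21
60 t 8.1 F_t -1.82 Fz 0.15
63 t 8.4 F_t -5.73 Fz 1.34
66 t 8.6 F_t -4.48 Fz 0.63
69 t 8.9 F_t -1.09 Fz 0.72
72 t 9.1 F_t -1.05 Fz -0.48
75 t 9.4 F_t -1.20 Fz -0.46
78 t 9.6 F_t -0.94 Fz 0.35
81 t 9.9 F_t -0.68 Fz -0.16
84 t 10.1 F_t -0.31 Fz -0.29
84 t 10.7 F_t -0.51 Fz -0.24
```

View pics/t1.png

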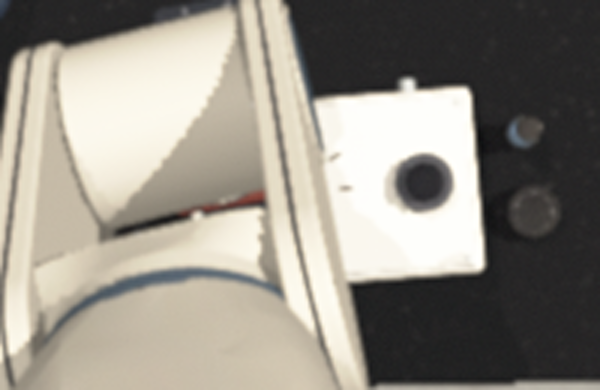

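The arm hides the selector here. The force log shows one click (peak about 5.7 N at command 63–66, released by 69), so the bar runs about 7° ahead of the command. I'll push the second click to command 104, back off, lift and look.

```bash
python3 - <<'E'
import h; from h import *
h.F0=np.array([0.55,-1.28,-.04])
for d in range(87,106,3): 
    step(d)
step(104); env.hold(.3); step(104,off=25,rate=60)
P,q,t=push_pose(104,off=25,z=260); env.move_l(P,rate=150); env.hold(.2)
env.reach([440,85,260],down(np.radians(3.2)))
p,T=cam('wrist'); im=viewer.camera('wrist'); np.save('w1T.npy',T)
cv2.imwrite('pics/w1b.png',cv2.resize(im[0:300,80:460],None,fx=2,fy=2,interpolation=2))
for d in (90,120,150):
    f=np.radians(d); print(d,(proj(p,T,np.r_[HUB+RB@[38*np.sin(f),38*np.cos(f)],78])*2-[160,0]).round(0))
print(proj(p,T,np.r_[HUB,78])*2-[160,0],env.read_state()['time_s'])
E
```

```text
87 t 11.0 F_t -1.13 Fz 0.51
90 t 11.2 F_t -1.75 Fz -0.10
93 t 11.5 F_t -3.07 Fz 1.09
96 t 11.7 F_t -6.26 Fz -0.16
99 t 12.0 F_t -1.42 Fz -0.37
102 t 12.2 F_t -0.96 Fz 0.40
105 t 12.5 F_t 0.24 Fz 0.32
104 t 12.7 F_t -2.08 Fz -0.18
104 t 13.3 F_t -1.53 Fz 0.30
90 [[323. 194.]]
120 [[368. 207.]]
150 [[400. 240.]]
[[325.62897494 285.05510933]] 15.6417
```

View pics/w1b.png

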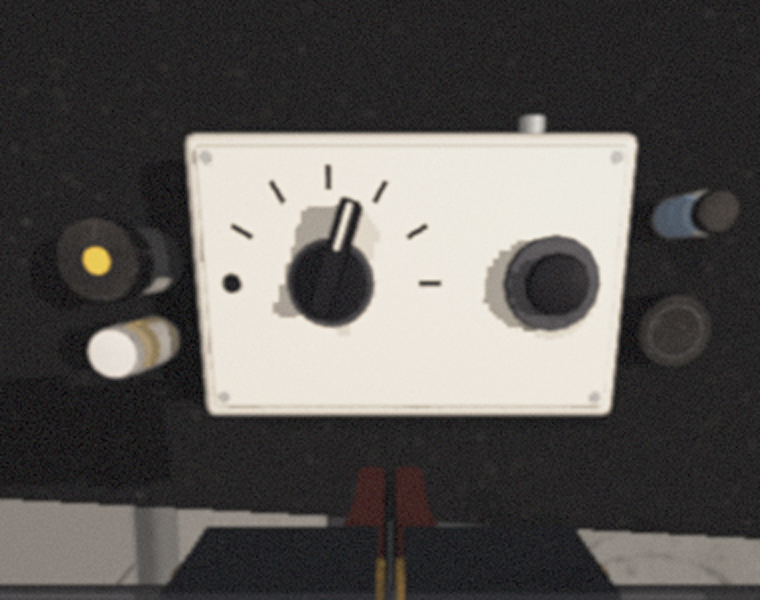

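The pointer tip at (350,202) lies between the fourth (328,177) and fifth (380,191) marks, short of the fifth. I'll measure the angle, comparing the first view's geometry and checking for motion.

```bash
python3 - <<'E'
from h import *
p,T=cam('wrist'); im=viewer.camera('wrist'); np.save('w2T.npy',T); cv2.imwrite('pics/w2.png',im)
big=cv2.resize(im[80:190,190:300],None,fx=5,fy=5,interpolation=2); cv2.imwrite('pics/w2b.png',big)
def ang(T,uv,z):
    d=RB.T@(unproj(p,T,np.array([uv])/2+[80,0],z)[0,:2]-HUB); return np.degrees(np.arctan2(d[0],d[1])).round(1),np.hypot(*d).round(1)
for z in (73,78,80): print(z,'before',ang(np.load('w0T.npy'),(262,222),z),'now',ang(np.load('w1T.npy'),(350,202),z))
print('marks',[ang(np.load('w1T.npy'),m,53) for m in [(232,283),(242,231),(277,191),(328,177),(380,191),(417,231),(430,283)]])
# line of white stripe -> direction independent of hub
a,b=unproj(p,np.load('w1T.npy'),np.array([(337,249),(350,204)])/2+[80,0],80)[:,:2]; d=RB.T@(b-a); print('stripe',np.degrees(np.arctan2(d[0],d[1])))
E
```

```text
73 before (np.float64(59.1), np.float64(36.6)) now (np.float64(107.4), np.float64(36.9))
78 before (np.float64(60.2), np.float64(35.8)) now (np.float64(108.1), np.float64(36.5))
80 before (np.float64(60.7), np.float64(35.5)) now (np.float64(108.4), np.float64(36.4))
marks [(np.float64(-0.1), np.float64(48.0)), (np.float64(29.9), np.float64(48.1)), (np.float64(59.9), np.float64(48.3)), (np.float64(89.6), np.float64(47.9)), (np.float64(119.6), np.float64(48.2)), (np.float64(149.7), np.float64(47.8)), (np.float64(179.9), np.float64(47.9))]
stripe 107.81663260983989
```

View pics/w2b.png

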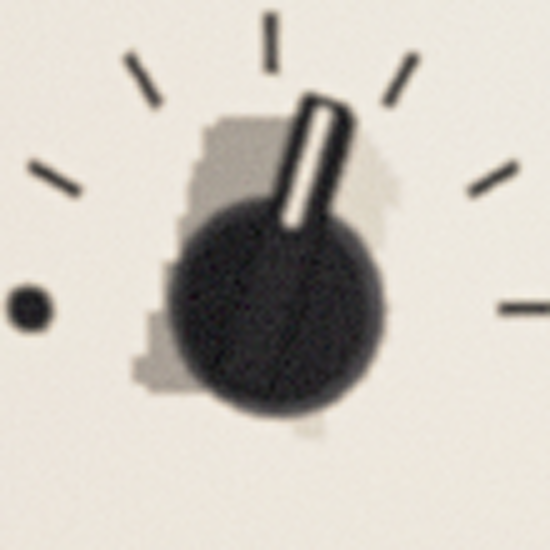

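The pictures agree: the pointer rests at 108° (1.885 rad), just past the hump but not fully at the fifth mark. It did not move between pictures, so friction is holding it. The finger had followed it to command 105, so the bar is about 3° ahead. I'll push gently on to command 116, which puts the bar at about 119°.

```bash
python3 - <<'E'
import h; from h import *
P,q,t=push_pose(104,off=25,z=200); env.reach(P,q)
env.move_l(push_pose(104,off=25)[0],rate=60,f_stop=6) and print('CONTACT on descent')
env.hold(.3); h.F0=env.read_state()['force'].copy()
step(104,off=20);step(104)
for d in range(107,117,3): step(d)
step(116); env.hold(.4); step(116,off=25,rate=40)
env.move_l(push_pose(116,off=25,z=260)[0],rate=150)
env.reach([440,85,260],down(np.radians(3.2)))
p,T=cam('wrist'); im=viewer.camera('wrist'); np.save('w3T.npy',T)
cv2.imwrite('pics/w3b.png',cv2.resize(im[0:300,80:460],None,fx=2,fy=2,interpolation=2)); print(env.read_state()['time_s'])
E
```

```text
104 t 18.6 F_t 0.23 Fz -0.14
104 t 19.0 F_t 0.69 Fz -0.91
107 t 19.2 F_t -0.78 Fz 0.19
110 t 19.5 F_t 0.82 Fz -1.40
113 t 19.7 F_t 0.13 Fz -0.50
116 t 20.0 F_t -0.01 Fz -1.03
116 t 20.2 F_t -0.21 Fz -0.09
116 t 21.0 F_t 0.49 Fz -1.73
22.9667
```

View pics/w3b.png

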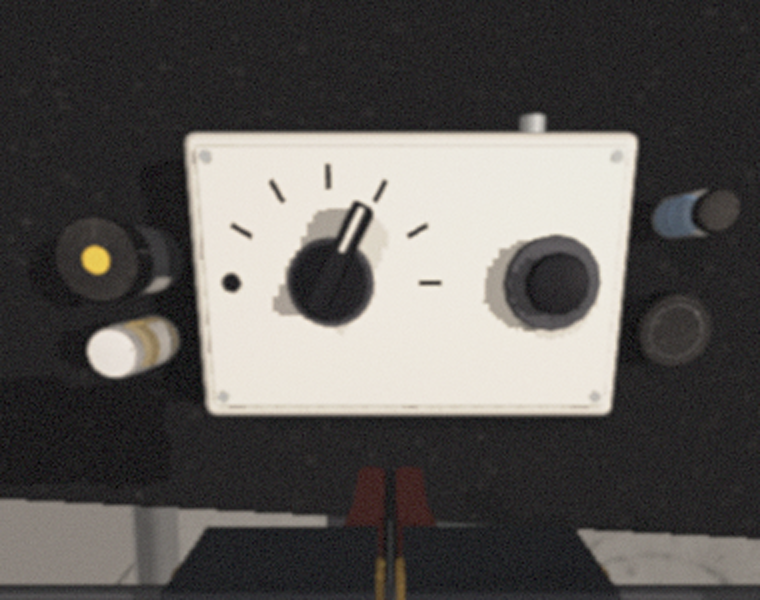

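```bash
python3 - <<'E'
from h import *
p=viewer.camera_params('wrist');T=np.load('w3T.npy')
d=RB.T@(unproj(p,T,np.array([(362,206)])/2+[80,0],79)[0,:2]-HUB); print('angle',np.degrees(np.arctan2(*d)))
a,b=unproj(p,T,np.array([(343,250),(361,208)])/2+[80,0],80)[:,:2]; d=RB.T@(b-a); print('stripe',np.degrees(np.arctan2(*d)))
print('button at z=70:',unproj(p,T,np.array([(558,284)])/2+[80,0],70)[0],'expected',BTN)
E
```

```text
angle 116.81418135460417
stripe 114.86066351971078
button at z=70: [505.63871505  12.33155746  70.        ] expected [505.45996321  13.40718797]
```

The pointer is at 115–117° (window 110–130°) and at rest. The button position agrees within 1 mm, so I'll press it.

```bash
python3 - <<'E'
from h import *
q=down(np.radians(3.2)); x,y=BTN
env.reach([x,y,195],q); env.hold(.3); f0=env.read_state()['force'][2]
def rd(n): s=env.read_state(); print(n,'t %.1f z_tip %.2f Fz %.2f'%(s['time_s'],s['tool_pos'][2]-env.tips_ahead,s['force'][2]-f0))
hit=env.move_l([x,y,130],rate=15,f_stop=2.5); rd(('touch',hit))
hit=env.move_l([x,y,env.read_state()['tool_pos'][2]-12],rate=10,f_stop=11); rd(('bottom',hit))
env.hold(.3); rd('held')
env.move_l([x,y,195],rate=60); rd('up')
env.move_l([x,y,260],rate=150)
env.reach([440,85,260],q); env.hold(.3)
im=viewer.camera('wrist'); cv2.imwrite('pics/w4b.png',cv2.resize(im[0:300,80:460],None,fx=2,fy=2,interpolation=2)); rd('end')
E
```

```text
('touch', True) t 26.4 z_tip 74.46 Fz 2.05
('bottom', True) t 26.9 z_tip 71.30 Fz 8.13
held t 27.2 z_tip 71.29 Fz 7.38
up t 28.1 z_tip 114.86 Fz -0.78
end t 29.5 z_tip 179.85 Fz 0.05
```

View pics/w4b.png

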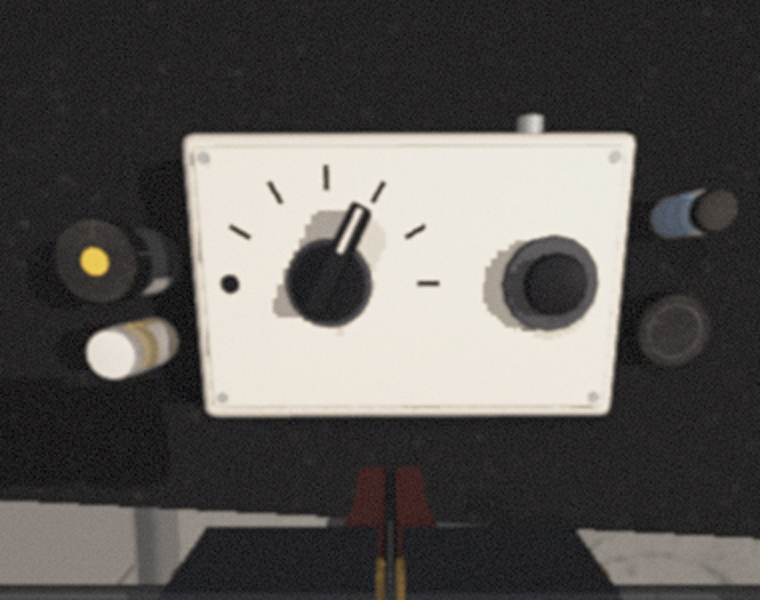

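The pointer is unchanged and the bystanders look unmoved. The press record spans only 3.2 mm after first touch though, so full travel isn't proven. I'll press again with a fine force/height log, which is safe because the pointer is still at the fifth mark.

```bash
python3 - <<'E'
from h import *
q=down(np.radians(3.2)); x,y=BTN
env.reach([x,y,195],q); env.move_l([x,y,160],rate=80); env.hold(.3); f0=np.mean([env.read_state()['force'][2]]); L=[]
z=159.
while z>147:
    env.move_l([x,y,z],rate=20); env.hold(.1); s=env.read_state(); F=s['force'][2]-f0; L.append((round(s['tool_pos'][2]-80,2),round(F,1)))
    if F>14: break
    z-=.75
print(L); env.hold(.2)
env.move_l([x,y,195],rate=60); env.move_l([x,y,260],rate=150); env.hold(.2); print(env.read_state()['time_s'])
E
```

```text
[(np.float64(78.99), np.float64(1.1)), (np.float64(78.22), np.float64(0.3)), (np.float64(77.49), np.float64(0.2)), (np.float64(76.81), np.float64(0.8)), (np.float64(76.03), np.float64(2.0)), (np.float64(75.25), np.float64(2.7)), (np.float64(74.52), np.float64(2.1)), (np.float64(73.77), np.float64(3.6)), (np.float64(73.01), np.float64(4.3)), (np.float64(72.27), np.float64(3.6)), (np.float64(71.51), np.float64(5.1)), (np.float64(71.22), np.float64(12.0)), (np.float64(71.06), np.float64(18.5))]
37.3833
```

The log shows contact at about 77 mm, 5 N at 71.5 mm, then a hard stop, so the full 6 mm travel was reached. I'll run a final comparison from the same viewpoint, then hand in.

```bash
python3 - <<'E'
from h import *
env.reach([440,85,260],down(np.radians(3.2))); env.hold(.3)
im=cv2.resize(viewer.camera('wrist')[0:300,80:460],None,fx=2,fy=2,interpolation=2); cv2.imwrite('pics/w5b.png',im)
for ref in ('w3b','w4b'):
    d=cv2.GaussianBlur(cv2.absdiff(im,cv2.imread(f'pics/{ref}.png')),(9,9),0).max(2); print(ref,d[:440].max(),d[190:340,270:390].max(),(d[:440]>40).sum())
s=env.read_state(); print(s['time_s'],s['force'],s['tool_pos'])
E
```

```text
w3b 80 72 4376
w4b 23 23 0
38.2083 [-0.2995995  -0.69340537  0.58486476] [440.50479421  84.51558229 259.92736608]
```

View pics/w5b.png

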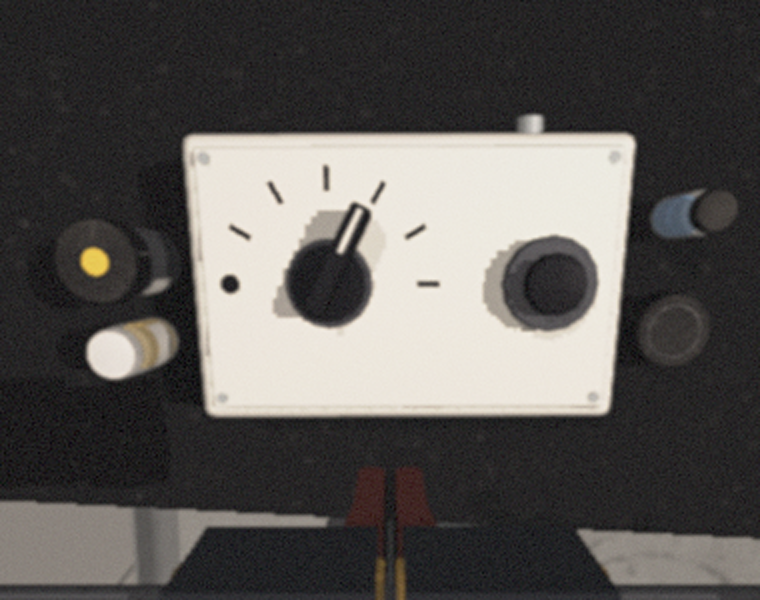

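The pointer tip at (360,207) is in line with the fifth mark (378,191), the button is out and the bystanders are unmoved. The difference from w3b is a whole-picture shift of about 2 px, since the box edges and marks moved by the same amount.

```bash
python3 -c "
from h import *
workorder.sign_off(); print(env.read_state()['time_s'])"
```

```text
the job is handed in; nothing more can be done
the job is handed in; nothing more can be done
```

I pushed the selector from the third mark to the fifth with the closed fingertips, then pressed the button fully in, let it come out and handed the job in. No verdict was reported. The last clock reading before hand-in was 38 s of the 51 s allowed.

- **Selector:** The first two pushes left the pointer at about 108°, just outside the allowed 110–130°, so I nudged it on. It then measured 115–117° in the camera view. That is inside the window but a few degrees short of the exact mark at 120°. Tangential force on the pushes stayed at about 6 N or less in the log.
- **Button:** I pressed it twice, both times with the pointer at the fifth mark, because the first press did not prove full travel. The second press showed contact at about 77 mm, 5 N at 71.5 mm, then a hard stop at about 71.3 mm, which is the full travel of about 6 mm. The peak force was about 18 N, under the 30 N limit.
- **Final view:** The pointer was unchanged by the presses and the button looked out. The can, the vials and the dust cap stood where they were, and the arm was clear of everything.
- **Disagreements:** Fitting the box pose from the panel corners put the panel 7–9 mm too low, which I put down to its rounded edges, so I used the printed marks instead. One picture comparison also differed by about 2 px across the whole frame, which I took for a small change in the camera's pose.

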